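Open the double-catch gate of an ink caddy and hold it wide

TASK

Open the blue ink caddy so that a workmate can load it: first squeeze the red catch fully home, then the yellow one, then swing the gate by its black post past its detent until it stands wide open, about square to its doorway. It springs back if let go, so finish while still holding it wide and still. Leave the jar and the ink bottles in the caddy, and the light-blue beaker on the table, standing where they are.

Things in the scene. Friction and masses are not known exactly. Their poses are not given: they have to be found in the camera images.
- caddy: Blue open-topped caddy fixed to the table, 210 x 150 mm, walls 100 mm high. Origin: centre of its underside; x along the 210 mm side, z up; the front with the steel gate is its -y face. All mm positions below are in this frame. The gate fills x = -105 to 17 of the front; the yellow catch sits on the front's rim at y = -70 right of it, the red one on the right-hand wall at x = 85.
- red_catch (a joint): Slide of the red thumb tab towards its fixed steel horn, along the caddy's +y, in m: 0 out (starts 0 to 0.003), 0.014 fully home. Stiff (about 4 N), stays where it is left. Until about 0.010 it blocks the yellow catch.
- red_thumb (a point): Middle of the top of the red tab, moving with it: (85, -5, 143) mm at joint 0. Tab: 20 mm along the caddy's x, 8 mm along y; free to grip from z = 112 (bolt plate below to 109). Its fixed horn, same size, stands at (85, 35), top 145, outer face at y = 39. Over the outsides of tab and horn: 48 mm at joint 0, 34 mm fully squeezed.
- yellow_catch (a joint): Slide of the yellow thumb tab towards its fixed steel horn, along the caddy's +x, in m: 0 out (starts 0 to 0.0015), 0.014 fully home. Stiff (about 4 N), stays where it is left. Blocked after 2 to 4 mm until the red catch is home. From about 0.010 on it frees the gate.
- yellow_thumb (a point): Middle of the top of the yellow tab, moving with it: (59, -70, 143) mm at joint 0. Tab: 8 mm along the caddy's x, 20 mm along y; free to grip from z = 112 (bolt plate below to 109). Its fixed horn, same size, stands at (99, -70), top 145, outer face at x = 103. Over the outsides of tab and horn: 48 mm at joint 0, 34 mm fully squeezed.
- gate (a joint): Hinge of the gate, in rad: 0 shut, 1.75 its stop. Opens outwards, clockwise from above (free end towards the caddy's -y). A spring closes it (0.04 N m shut, 0.12 at 1.4 rad: about 1.2 N at the post); a sprung detent between about 0.5 and 1.0 rad takes some 3 to 4 N at the post to pass. Wide open: over 1.3 rad.
- gate_post (a point): Middle of the top of the gate's black upright post, to be gripped: round, 16 mm thick from z = 103 to 155 mm, 100 mm from the hinge axis; at (-5, -70) mm when shut. Moves with the gate.
- gate_hinge (a point): Point on the gate's vertical hinge axis, 155 mm above the table, at (-105, -70) mm in the caddy's frame.
- turps_jar: Bystander: glass jar with pinkish contents, 72 mm wide, 90 mm high, standing loose in the caddy. Origin: centre of its underside, z up.
- ink_blue: Bystander: blue ink dropper bottle, 25 mm wide, 80 mm high, standing loose in the caddy. Origin: centre of its underside, z up.
- ink_plum: Bystander: plum ink dropper bottle, 25 mm wide, 80 mm high, standing loose in the caddy. Origin: centre of its underside, z up.
- beaker: Bystander: empty light-blue beaker, 68 mm wide, 94 mm high, standing loose on the table to the right of the caddy, off the gate's path. Origin: centre of its underside, z up.

How it is judged:
By the outcome, as a careful person would: the job done as asked, in the order asked, and still so for the second after the job is handed in, while the arm keeps its last pose, push and grip.
It also fails if it takes over 61 s, if anything falls off the work surface, if the arm or the gripper's body presses on something with over 40 N, if the wrist force passes 120 N, or if a joint passes its speed limit or range.

ROBOT

A 6-joint arm with a two-finger parallel gripper is mounted at the origin on the work surface; the furniture and walls round the work are solid. World frame = base frame: x ahead of the robot, y to its left, z up, the work surface at z = 0. Lengths are in m, angles in degrees, forces in N, time in s.
With the tool pointing down it reaches from about 0.25 to 0.725 m from the base axis. Payload 9.7 kg.
Tool frame: the origin (TCP) lies at the centre of the arm's flange, where the gripper is bolted on; the fingertips stand 173 mm ahead of it and the grasp point (between the pads) lies 155 mm ahead of it; z points along the fingers, y is the line along which they close (so a half turn about z gives the same grasp; the last joint's range is limited). The gripper opens to 85 mm and grips with 20 to 120 N. Pads are 22 mm wide; open, the fingers measure 114 mm over their backs; the gripper's body (76 mm by 85 mm) begins 54 mm behind the grasp point. The pads swing forward as they close: fully open they stand 13 mm farther back than shut.
Start: joints at [67.036, 4.979, 10.078, 95.1, 0, 90], TCP at [0.215, 0.506, 0.405] pointing down, gripper open.
Joint ranges: [-179.16, 179.16], [-48.56, 103.87], [-65.8, 70.77], [-126.05, 130.52], [-82.76, 87.17], [-180, 180]. Speed limits (degrees/s): [127.2, 127.2, 147.25, 180, 180, 180].

INTERFACE

Orientations are given as [roll, pitch, yaw] about the fixed x, y, z axes, in that order (R = Rz(yaw) Ry(pitch) Rx(roll)).
In Python, from workcell import monitor, camera, get_calibration, bot gives the robot as it stands.
- The arm moves only by the tool carry_out, never from a script. Its argument "targets" is text: rows parted by semicolons, each of 7 numbers parted by spaces: the shift along the tool's x, y, z in units of 0.04 m (1.0 is 0.04 m), then the turn, a rotation vector about the tool's x, y, z in units of 0.1 rad (1.0 is 0.1 rad), then the opening, from -1 (shut) to 1 (fully open), so that 0 is half open. A call has exactly 8 rows; each row shifts and turns the commanded pose from where the row before left it, along the tool's axes as they then stand; what a row does not reach is not made up. A row lasts 1/12 s, in which the tool goes at most 41.7 mm and 7.16 degrees, less where a joint would pass 70% of its speed; a pose out of reach is approached as far as the arm can. A call with a number of a shift or a turn outside -1 to 1 is refused whole. A call with a gripper value outside its range is refused whole. The fingers move at their own pace and stop on an object; "newtons" is the grip in N (left out, the last holds). Time passes only in rows, so rows that do not move let the fingers close, or fill a call up. It gives the time, the measured TCP pose, the force, the opening and the grip force at its end, in the units of the state.
- monitor.get_obs(): the state, without advancing time (a new reading comes with each control period).
- camera(name): name is "side" or "top"; returns the picture (400x640x3 uint8, red, green, blue); there is no depth.
- get_calibration(name): a dict with "fx", "fy", "cx", "cy" (pixels), "view" (4x4, takes a point from world to camera coordinates). Camera axes: x right, y down, z forward; pixel columns grow to the right and rows downward; lengths in m; the calibration is good to about 2 mm. A picture is of the moment at which its call begins. get_calibration takes no time and is no camera call.
- bot.job_done(): hands the job in; it is judged then, once.
The state is a dict: "time": time; "q": joint angles; "qd": joint speeds; "joint_efforts": joint torques, N m; "ee_pos": TCP position; "tcp_rot": TCP orientation; "wrist_force": force on the tool from outside, world axes, zero at the start; "torque": the same for the moment, N m; "opening": finger opening in m; "grasp_force": force on a finger pad.
Only numpy, scipy, OpenCV 4.12 (cv2) and the standard library are available. Lean on these libraries where they do the work, as an engineer would, in place of code of your own. Each camera call takes 0.05 s, during which the arm holds its last target. There are 200 camera calls.

## Working session

There is one attempt and no reset: what is moved stays moved. The work goes in short steps, Python scripts to look and compute and a tool call to move; the robot and the scene stay as the last step left them, time stands still between calls to the robot, and variables do not carry over. Pictures are saved under pics/ and viewed, at most 10 in all, crops included, and the job is handed in when it is done.

Besides the shell and the picture viewer there is one more tool, called after ">>>" as name(argument=value, ...) on one line, values as JSON. carry_out: Moves the arm, as the interface text tells. Shifts and turns lie within -1 to 1; 1 stands for 0.04 m of shift or 0.1 rad of turn. Its arguments: {"type":"object","properties":{"targets":{"type":"string"},"newtons":{"type":"number"}},"required":["targets"]}

```bash
mkdir -p pics; ls
python3 - <<'E'
from workcell import monitor, camera, get_calibration, bot
import cv2
o=monitor.get_obs(); print(o)
for n in ("side","top"):
    cv2.imwrite(f"pics/{n}0.png",camera(n)[:,:,::-1]); print(n,get_calibration(n))
E
```

```text
pics
{'time': 0.0, 'q': array([ 6.70371128e+01,  5.01244455e+00,  1.00336319e+01,  9.50995569e+01,
       -1.07869864e-03,  9.00005121e+01]), 'qd': array([-0.0482194 ,  0.04159283, -0.04428876, -0.06536333,  0.02682943,
       -0.04273228]), 'joint_efforts': array([ 1.90382554e-03, -5.20388746e+01,  4.64801753e+01,  1.65773788e-02,
        1.09615430e-04, -5.07591878e-06]), 'ee_pos': array([0.2145778 , 0.50642003, 0.40396265]), 'tcp_rot': array([-1.79921631e+02,  1.07939812e-03,  1.57036602e+02]), 'wrist_force': array([0.20719719, 0.1222145 , 0.32063011]), 'torque': array([ 0.0402936 , -0.01667371, -0.01465365]), 'grasp_force': 0.0, 'opening': 0.08535918261350861}
side {'fx': 392.296326932361, 'fy': 392.296326932361, 'cx': 323.20746532700736, 'cy': 197.09316295246853, 'view': array([[ 0.87183434, -0.48979663, -0.00203354, -0.4222172 ],
       [-0.31425645, -0.55617993, -0.76935478,  0.1926362 ],
       [ 0.37569636,  0.67138897, -0.63881851,  1.0033031 ],
       [ 0.        ,  0.        ,  0.        ,  1.        ]])}
top {'fx': 485.41619835139613, 'fy': 485.41619835139613, 'cx': 317.9579558148216, 'cy': 197.15704505829808, 'view': array([[ 0.0223171 , -0.99942037, -0.02570744, -0.06553801],
       [-0.99661534, -0.02020479, -0.07968457,  0.44164388],
       [ 0.07911897,  0.02739876, -0.99648858,  1.19485923],
       [ 0.        ,  0.        ,  0.        ,  1.        ]])}
```

View pics/top0.png

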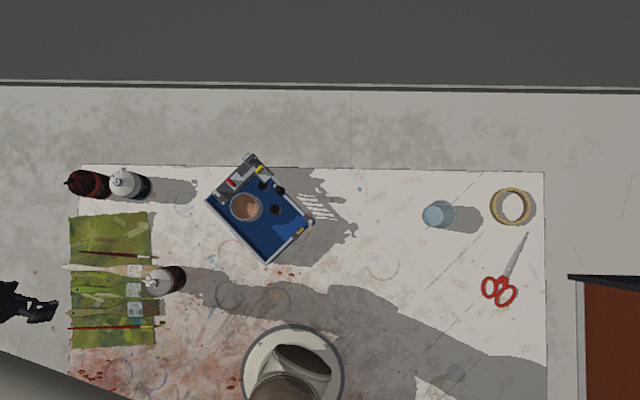

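View pics/side0.png

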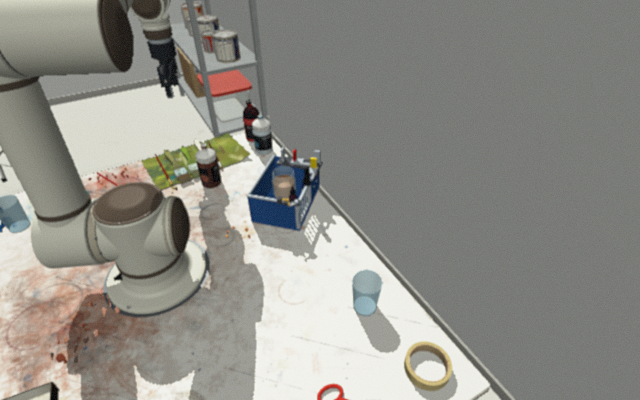

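The top view shows the caddy around (260,210), turned about 45°, with red near (231,183) and yellow near (261,170). In the side view it is around (287,190). I'll zoom in on both.

Run:
```python
import cv2,numpy as np
a=cv2.imread("pics/top0.png")[145:275,195:355]; b=cv2.imread("pics/side0.png")[140:240,240:330]
cv2.imwrite("pics/topc.png",cv2.resize(a,None,fx=4.5,fy=4.5,interpolation=cv2.INTER_CUBIC))
cv2.imwrite("pics/sidec.png",cv2.resize(b,None,fx=6,fy=6,interpolation=cv2.INTER_CUBIC))
```

```text
(no output)
```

View pics/topc.png

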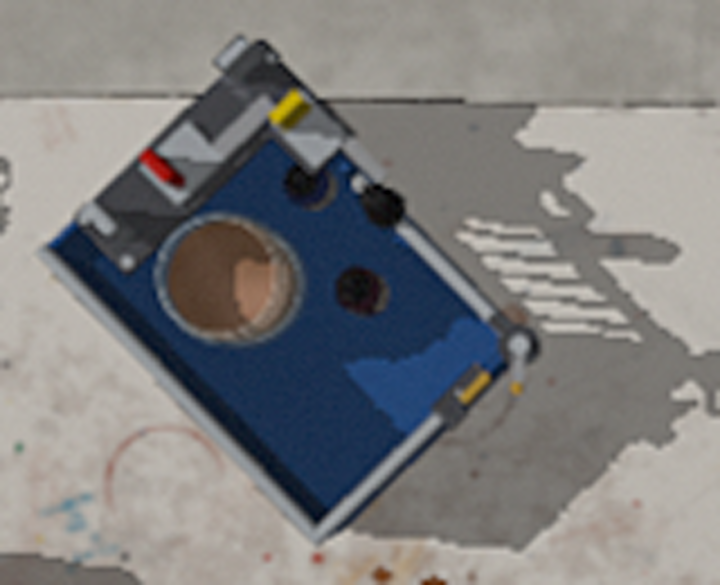

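View pics/sidec.png

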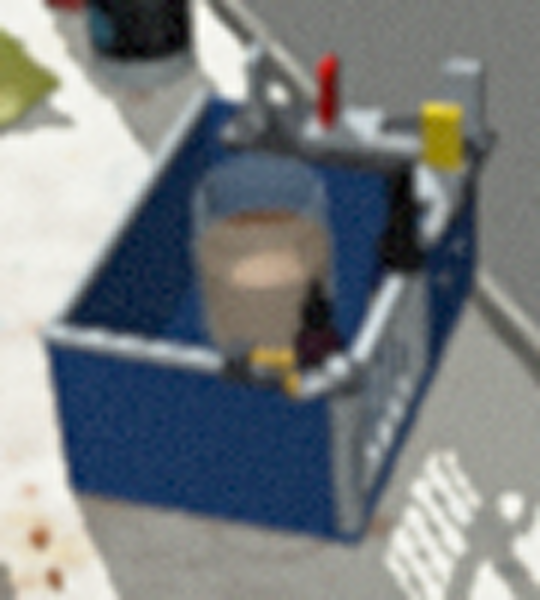

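```bash
cat > h.py <<'E'
import numpy as np
from workcell import get_calibration
def proj(n,P):
    c=get_calibration(n); p=np.c_[np.atleast_2d(P),np.ones(len(np.atleast_2d(P)))]@c["view"].T
    return np.c_[c["fx"]*p[:,0]/p[:,2]+c["cx"],c["fy"]*p[:,1]/p[:,2]+c["cy"]]
def R(a): return np.array([[np.cos(a),-np.sin(a),0],[np.sin(a),np.cos(a),0],[0,0,1]])
E
python3 - <<'E'
from h import *
from scipy.optimize import least_squares
M=dict(bl=(-105,75,100),br=(105,75,100),post=(-5,-70,155),hinge=(-105,-70,115),red=(85,-4,143),yel=(60,-70,143),yh=(99,-70,145),rh=(85,35,145))
T=dict(bl=(318,538),br=(47,248),post=(384,203),red=(157,165),yel=(290,106),yh=(233,50),rh=(95,215))
S=dict(yel=(443,107),red=(328,60),yh=(463,65),post=(403,168),rh=(255,48),bl=(55,330),br=(212,98))
def res(p,full=False):
    w=lambda k:R(p[2])@(np.array(M[k])/1000)+[p[0],p[1],0]
    r=[];L=[]
    for n,D,f in(("top",T,lambda u:(195+u[0]/4.5,145+u[1]/4.5)),("side",S,lambda u:(240+u[0]/6,140+u[1]/6))):
        for k in D:
            d=proj(n,w(k))[0]-f(D[k]); r+=list(d); L.append((n,k,d.round(1)))
    return L if full else np.array(r)
best=min((least_squares(res,[.4,.1,a],loss="soft_l1") for a in np.arange(-3,3,.8)),key=lambda s:s.cost)
p=best.x; print(p,np.degrees(p[2]))
for l in res(p,True): print(l)
for k in M: print(k,(R(p[2])@(np.array(M[k])/1000)+[p[0],p[1],0]).round(4))
E
```

```text
Traceback (most recent call last):
  File "h.py", line 4, in proj
    c=get_calibration(n); p=np.c_[np.atleast_2d(P),np.ones(len(np.atleast_2d(P)))]@c["view"].T
ValueError: time passes only in moves, steps and waits
```

```bash
cat > h.py <<'E'
import numpy as np
from workcell import get_calibration
C={n:get_calibration(n) for n in("top","side")}
def proj(n,P):
    P=np.atleast_2d(P); c=C[n]; p=np.c_[P,np.ones(len(P))]@c["view"].T
    return np.c_[c["fx"]*p[:,0]/p[:,2]+c["cx"],c["fy"]*p[:,1]/p[:,2]+c["cy"]]
def R(a): return np.array([[np.cos(a),-np.sin(a),0],[np.sin(a),np.cos(a),0],[0,0,1]])
E
cat > fit.py <<'E'
from h import *
from scipy.optimize import least_squares
M=dict(bl=(-105,75,100),br=(105,75,100),post=(-5,-70,155),hinge=(-105,-70,115),red=(85,-4,143),yel=(60,-70,143),yh=(99,-70,145),rh=(85,35,145))
T=dict(bl=(318,538),br=(47,248),post=(384,203),red=(157,165),yel=(290,106),yh=(233,50),rh=(95,215))
S=dict(yel=(443,107),red=(328,60),yh=(463,65),post=(403,168),rh=(255,48),bl=(55,330),br=(212,98))
def res(p,full=False):
    w=lambda k:R(p[2])@(np.array(M[k])/1000)+[p[0],p[1],0]
    r=[];L=[]
    for n,D,f in(("top",T,lambda u:(195+u[0]/4.5,145+u[1]/4.5)),("side",S,lambda u:(240+u[0]/6,140+u[1]/6))):
        for k in D:
            d=proj(n,w(k))[0]-f(D[k]); r+=list(d); L.append((n,k,d.round(1)))
    return L if full else np.array(r)
best=min((least_squares(res,[.4,.1,a],loss="soft_l1") for a in np.arange(-3,3,.8)),key=lambda s:s.cost)
p=best.x; print(p,np.degrees(p[2]))
for l in res(p,True): print(l)
for k in M: print(k,(R(p[2])@(np.array(M[k])/1000)+[p[0],p[1],0]).round(4))
E
python3 fit.py
```

```text
[ 0.40293828  0.08039447 -5.49089707] -314.6052277278813
('top', 'bl', array([0.1, 1. ]))
('top', 'br', array([-1.5,  0.3]))
('top', 'post', array([-1.7, -1.5]))
('top', 'red', array([ 0.6, -0.7]))
('top', 'yel', array([-0.1, -0. ]))
('top', 'yh', array([0.5, 0. ]))
('top', 'rh', array([1.7, 0.2]))
('side', 'yel', array([0.1, 0.3]))
('side', 'red', array([0.5, 0.4]))
('side', 'yh', array([ 0.4, -0.4]))
('side', 'post', array([ 0.1, -0.8]))
('side', 'rh', array([ 0.4, -0. ]))
('side', 'bl', array([-2.3,  0.9]))
('side', 'br', array([-1.3, -1.4]))
bl [0.2758 0.0583 0.1   ]
br [0.4233 0.2078 0.1   ]
post [0.4493 0.0277 0.155 ]
hinge [ 0.379  -0.0435  0.115 ]
red [0.4655 0.1381 0.143 ]
yel [0.4949 0.074  0.143 ]
yh [0.5223 0.1017 0.145 ]
rh [0.4377 0.1655 0.145 ]
```

>>> carry_out(targets="-0.55 -0.36 0 0 0 0 1;-0.55 -0.36 0 0 0 0 1;-0.55 -0.36 0 0 0 0 1;-0.55 -0.36 0 0 0 0 1;-0.55 -0.36 0 0 0 0 1;-0.55 -0.36 0 0 0 0 1;-0.55 -0.36 0 0 0 0 1;0 0 0 0 0 -1 1", newtons=30)

```text
time: 0.77
ee_pos: [0.3185, 0.3508, 0.4047]
tcp_rot: [-180.0, 0.0, 162.5]
wrist_force: [-1.1, -0.0, 0.2]
opening: 0.0855
grasp_force: 0.0
```

```bash
cat >> h.py <<'E'
c0=np.array([.4029,.0804]); A=np.radians(45.4)
def cad(x,y): return c0+(R(A)@[x/1000,y/1000,0])[:2]
def plan(tx,ty,tz,psi=None):
    "shift still to go in tool axes, units; turn units about tool z; where in the caddy frame"
    from workcell import monitor
    from scipy.spatial.transform import Rotation as Ro
    o=monitor.get_obs(); r=Ro.from_euler("xyz",o["tcp_rot"],degrees=True).as_matrix()
    d=r.T@(np.array([tx,ty,tz])-o["ee_pos"])/.04
    cf=R(-A)@(np.r_[o["ee_pos"][:2]-c0,0])*1000
    turn=None if psi is None else -np.radians((psi-o["tcp_rot"][2]+180)%360-180)/.1
    print("t",round(o["time"],2),"pos",o["ee_pos"].round(4),"rpy",o["tcp_rot"].round(2),"q",o["q"].round(1),"\nunits to go",d.round(3),"turn",turn,"caddy xy",cf[:2].round(1),"open",round(o["opening"],4),"F",o["wrist_force"].round(1),"g",round(o["grasp_force"],1))
E
python3 -c "
from h import *
plan(*cad(85,22),.285,225.4)"
```

```text
t 0.77 pos [0.3185 0.3508 0.4047] rpy [-1.7995e+02  4.0000e-02  1.6254e+02] q [47.8 -5.4 -0.3 95.2 -0.1 65.2] 
units to go [-4.518 -3.671  2.999] turn -10.971520900731786 caddy xy [133.3 249.9] open 0.0855 F [-1.1 -0.   0.2] g 0.0
```

>>> carry_out(targets="0 0 0 0 0 -1 1;0 0 0 0 0 -1 1;0 0 0 0 0 -1 1;0 0 0 0 0 -1 1;0 0 0 0 0 -1 1;0 0 0 0 0 -1 1;0 0 0 0 0 -1 1;0 0 0 0 0 -1 1")

```text
time: 1.43
ee_pos: [0.317, 0.3535, 0.4043]
tcp_rot: [-180.0, -0.0, -151.1]
wrist_force: [0.4, 0.5, -0.4]
opening: 0.0854
grasp_force: 0.0
```

>>> carry_out(targets="0 0 0 0 0 -1 1;0 0 0 0 0 -1 1;0 0 0 0 0 -0.97 1;0.15 -0.7 0 0 0 0 1;0.15 -0.7 0 0 0 0 1;0.15 -0.7 0 0 0 0 1;0.15 -0.7 0 0 0 0 1;0.15 -0.7 0 0 0 0 1")

```text
time: 2.1
ee_pos: [0.3966, 0.233, 0.4044]
tcp_rot: [180.0, -0.0, -134.4]
wrist_force: [0.6, 0.8, 1.0]
opening: 0.0854
grasp_force: 0.0
```

>>> carry_out(targets="0.15 -0.7 0 0 0 0 1;0.15 -0.7 0 0 0 0 1;0.15 -0.7 0 0 0 0 1;0 0 0.5 0 0 0 1;0 0 0.4 0 0 0 1;0 0 0 0 0 0 1;0 0 0 0 0 0 1;0 0 0 0 0 0 1")

```text
time: 2.77
ee_pos: [0.4435, 0.1627, 0.3695]
tcp_rot: [-180.0, 0.0, -134.4]
wrist_force: [-0.1, -0.7, -0.9]
opening: 0.0853
grasp_force: 0.0
```

Run:
```python
from h import *
from workcell import camera
import cv2
plan(*cad(85,22),.285,225.4)
for n in("top","side"):
    print(n,proj(n,[[*cad(85,22),.13],[*cad(85,-9),.143]]).round(0).tolist())
a=camera("top")[:,:,::-1];b=camera("side")[:,:,::-1]
np.savez("h1.npz",a=a,b=b)
f=lambda i,s:cv2.resize(i,None,fx=s,fy=s,interpolation=cv2.INTER_CUBIC)
cv2.imwrite("pics/hov.png",np.hstack([f(a[140:240,195:295],4),f(b[110:210,240:340],4)]))
```

```text
t 2.77 pos [0.4435 0.1627 0.3695] rpy [-1.7999e+02  3.0000e-02 -1.3436e+02] q [ 20.2  -6.2  -4.9  91.3  -0.  -25.5] 
units to go [ 0.055 -0.172  2.112] turn 0.04256654741525637 caddy xy [87.1 28.9] open 0.0853 F [-0.1 -0.7 -0.9] g 0.0
top [[223.0, 190.0], [232.0, 179.0]]
side [[287.0, 153.0], [297.0, 151.0]]
```

View pics/hov.png

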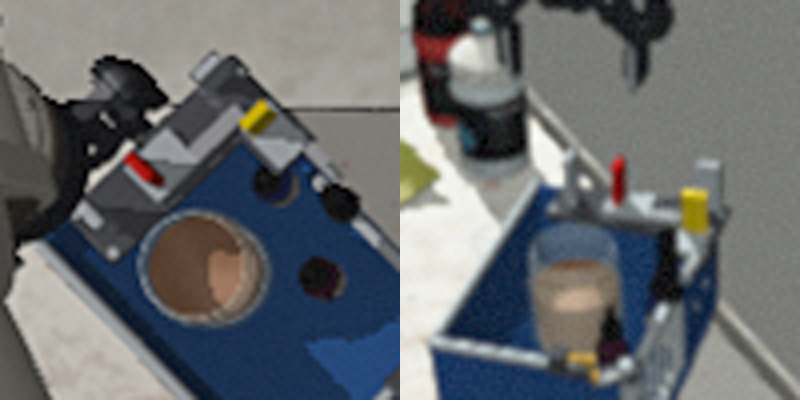

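Hover view: the red tab is at crop (143,170), the gripper is above it and clear, and the side view shows a fingertip at crop (638,85), which agrees with the fit. Next I descend and squeeze red.

>>> carry_out(targets="0.05 -0.17 0.4 0 0 0.04 1;0 0 0.4 0 0 0 1;0 0 0.4 0 0 0 1;0 0 0.4 0 0 0 1;0 0 0.3 0 0 0 1;0 0 0.18 0 0 0 1;0 0 0 0 0 0 1;0 0 0 0 0 0 0.2")

```text
time: 3.53
ee_pos: [0.4471, 0.1565, 0.286]
tcp_rot: [-180.0, 0.0, -134.6]
wrist_force: [0.9, -0.3, -0.1]
opening: 0.0755
grasp_force: 0.0
```

```bash
python3 -c "
from h import *
plan(*cad(85,22),.285,225.4)"
```

```text
t 3.53 pos [0.4471 0.1565 0.286 ] rpy [-1.7999e+02  1.0000e-02 -1.3459e+02] q [ 19.3  -6.2 -14.1  82.1  -0.  -26.1] 
units to go [0.005 0.001 0.025] turn 0.0009318225312518491 caddy xy [85.2 22. ] open 0.0755 F [ 0.9 -0.3 -0.1] g 0.0
```

>>> carry_out(targets="0 0 0 0 0 0 0.1;0 0 0 0 0 0 0.05;0 0 0 0 0 0 0;0 0 0 0 0 0 -0.05;0 0 0 0 0 0 -0.05;0 0 0 0 0 0 -0.05;0 0 0 0 0 0 -0.05;0 0 0 0 0 0 -0.05")

```text
time: 4.2
ee_pos: [0.4472, 0.1563, 0.2856]
tcp_rot: [-180.0, 0.0, -134.6]
wrist_force: [3.9, -3.1, 2.4]
opening: 0.0405
grasp_force: 2.0
```

>>> carry_out(targets="0 0 0 0 0 0 -0.1;0 0 0 0 0 0 -0.15;0 0 0 0 0 0 -0.2;0 0 0 0 0 0 -0.3;0 0 0 0 0 0 -0.3;0 0 0 0 0 0 -0.3;0 0 0 0 0 0 -0.3;0 0 0 0 0 0 -0.3")

```text
time: 4.87
ee_pos: [0.4456, 0.1577, 0.2862]
tcp_rot: [179.6, 0.1, -134.5]
wrist_force: [-13.0, 10.8, 13.5]
opening: 0.033
grasp_force: 30.3
```

```bash
python3 -c "
from h import *
plan(*cad(85,22),.285,225.4)"
```

```text
t 4.87 pos [0.4456 0.1577 0.2862] rpy [ 1.7965e+02  6.0000e-02 -1.3448e+02] q [ 19.4  -6.2 -14.1  82.2   0.3 -26.1] 
units to go [ 0.001 -0.047  0.03 ] turn 0.021650995836496725 caddy xy [85.1 23.9] open 0.033 F [-13.   10.8  13.5] g 30.3
```

>>> carry_out(targets="0 0.05 0 0 0 0 0.5;0 0 0 0 0 0 0.5;0 0 0 0 0 0 0.5;0 0 0 0 0 0 0.5;0 0 -0.4 0 0 0 1;0 0 -0.6 0 0 0 1;0 0 -0.6 0 0 0 1;0 0 -0.4 0 0 0 1")

```text
time: 5.53
ee_pos: [0.4457, 0.1576, 0.3673]
tcp_rot: [-180.0, 0.0, -134.6]
wrist_force: [-0.0, -0.1, 0.6]
opening: 0.0855
grasp_force: 0.0
```

>>> carry_out(targets="0 -0.28 0 0 0 1 1;0 -0.28 0 0 0 1 1;0 -0.28 0 0 0 1 1;0 -0.28 0 0 0 1 1;0 0 0 0 0 1 1;0 0 0 0 0 1 1;0 0 0 0 0 1 1;0 0 0 0 0 1 1")

```text
time: 6.2
ee_pos: [0.4724, 0.1218, 0.3651]
tcp_rot: [-180.0, -0.0, 179.2]
wrist_force: [0.3, -0.0, -0.9]
opening: 0.0851
grasp_force: 0.0
```

>>> carry_out(targets="0 0 0 0 0 1 1;0 0 0 0 0 1 1;0 0 0 0 0 1 1;0 0 0 0 0 1 1;0 0 0 0 0 1 1;0 0 0 0 0 1 1;0 0 0 0 0 1 1;0 0 0 0 0 0.7 1")

```text
time: 6.87
ee_pos: [0.4723, 0.1219, 0.3651]
tcp_rot: [-180.0, -0.0, 135.1]
wrist_force: [0.3, 0.1, 0.3]
opening: 0.0855
grasp_force: 0.0
```

```bash
sed -i 's/c0=np.array.*; A/c0=np.array([.4015,.0817]); A/' h.py; python3 -c "
from h import *
plan(*cad(86,-70),.285,135.4)"
```

```text
t 6.87 pos [0.4723 0.1219 0.3651] rpy [-1.7996e+02 -2.0000e-02  1.3511e+02] q [14.5 -4.1 -3.5 90.7 -0.  59.4] 
units to go [-1.195  0.198  2.003] turn -0.050768624637319036 caddy xy [ 78.4 -22.2] open 0.0855 F [0.3 0.1 0.3] g 0.0
```

>>> carry_out(targets="-0.4 0.1 0 0 0 -0.05 1;-0.4 0.1 0 0 0 0 1;-0.4 0 0 0 0 0 1;0 0 0.4 0 0 0 1;0 0 0.5 0 0 0 1;0 0 0.5 0 0 0 1;0 0 0.4 0 0 0 1;0 0 0.2 0 0 0 1")

```text
time: 7.53
ee_pos: [0.5118, 0.0939, 0.2829]
tcp_rot: [-179.8, -0.1, 135.7]
wrist_force: [0.3, 0.0, 0.2]
opening: 0.0855
grasp_force: 0.0
```

>>> carry_out(targets="0 0 0 0 0 0 0.3;0 0 0 0 0 0 0.2;0 0 0 0 0 0 0.2;0 0 0 0 0 0 0.1;0 0 0 0 0 0 0.05;0 0 0 0 0 0 0;0 0 0 0 0 0 -0.05;0 0 0 0 0 0 -0.05")

```text
time: 8.2
ee_pos: [0.5122, 0.0942, 0.2857]
tcp_rot: [180.0, 0.0, 135.7]
wrist_force: [-2.0, -2.9, 3.4]
opening: 0.0403
grasp_force: 2.0
```

```bash
python3 -c "
from h import *
plan(*cad(86,-70),.285,135.4)"
```

```text
t 8.2 pos [0.5122 0.0942 0.2857] rpy [1.8000e+02 2.0000e-02 1.3572e+02] q [10.4  0.3 -7.9 81.8 -0.  54.7] 
units to go [ 0.001 -0.015  0.019] turn 0.05533520470395665 caddy xy [ 86.6 -70.1] open 0.0403 F [-2.  -2.9  3.4] g 2.0
```

>>> carry_out(targets="0 0 0 0 0 0 -0.1;0 0 0 0 0 0 -0.15;0 0 0 0 0 0 -0.2;0 0 0 0 0 0 -0.3;0 0 0 0 0 0 -0.3;0 0 0 0 0 0 -0.3;0 0 0 0 0 0 -0.3;0 0 0 0 0 0 -0.3")

```text
time: 8.87
ee_pos: [0.5134, 0.0954, 0.2862]
tcp_rot: [179.7, 0.0, 135.8]
wrist_force: [8.1, 8.8, 1.0]
opening: 0.0332
grasp_force: 31.4
```

```bash
python3 -c "
from h import *
plan(*cad(86,-70),.285,135.4)"
```

```text
t 8.87 pos [0.5134 0.0954 0.2862] rpy [1.7968e+02 2.0000e-02 1.3577e+02] q [10.5  0.3 -7.9 81.6  0.2 54.7] 
units to go [ 0.    -0.058  0.028] turn 0.06532272173961624 caddy xy [ 88.3 -70. ] open 0.0332 F [8.1 8.8 1. ] g 31.4
```

>>> carry_out(targets="0 0.05 0 0 0 0 0.5;0 0 0 0 0 0 0.5;0 0 0 0 0 0 0.5;0 0 0 0 0 0 0.5;0 0 -0.4 0 0 0 1;0 0 -0.6 0 0 0 1;0 0 -0.6 0 0 0 1;0 0 -0.6 0 0 0 1")

```text
time: 9.53
ee_pos: [0.5133, 0.0955, 0.3743]
tcp_rot: [-180.0, -0.0, 135.7]
wrist_force: [1.2, -0.1, -0.2]
opening: 0.0851
grasp_force: 0.0
```

>>> carry_out(targets="0 0 0 0 0 -1 1;0 0 0 0 0 -1 1;0 0 0 0 0 -1 1;0 0 0 0 0 -1 1;0 0 0 0 0 -1 1;0 0 0 0 0 -1 1;0 0 0 0 0 -1 1;0 0 0 0 0 -1 1")

```text
time: 10.2
ee_pos: [0.5135, 0.0956, 0.3733]
tcp_rot: [-180.0, -0.0, -178.2]
wrist_force: [0.4, 0.8, 0.3]
opening: 0.0852
grasp_force: 0.0
```

>>> carry_out(targets="0 0 0 0 0 -1 1;0 0 0 0 0 -1 1;0 0 0 0 0 -1 1;0 0 0 0 0 -1 1;0 0 0 0 0 -1 1;0 0 0 0 0 -1 1;0 0 0 0 0 -1 1;0 0 0 0 0 -0.7 1")

```text
time: 10.87
ee_pos: [0.5135, 0.0956, 0.3733]
tcp_rot: [180.0, -0.0, -134.0]
wrist_force: [0.1, -0.4, 0.4]
opening: 0.0854
grasp_force: 0.0
```

```bash
sed -i 's/c0=np.array.*; A/c0=np.array([.4029,.0831]); A/' h.py
python3 - <<'E'
from h import *
from workcell import camera
import cv2
plan(*cad(-5,-70),.288,225.4)
a=camera("top")[:,:,::-1];b=camera("side")[:,:,::-1]
f=lambda i,s:cv2.resize(i,None,fx=s,fy=s,interpolation=cv2.INTER_CUBIC)
cv2.imwrite("pics/hov2.png",np.hstack([f(a[140:240,205:305],4),f(b[110:210,240:340],4)]))
for k in [(-5,-70,155),(73,-70,143),(85,9,143),(99,-70,145),(85,35,145)]:
    P=[*cad(*k[:2]),k[2]/1e3]; print(k,((proj("top",P)-[205,140])*4).round(0),((proj("side",P)-[240,110])*4+[400,0]).round(0))
E
```

```text
t 10.87 pos [0.5135 0.0956 0.3733] rpy [ 1.7999e+02 -2.0000e-02 -1.3403e+02] q [ 10.5   0.6   2.1  91.5  -0.  -35.4] 
units to go [2.288 0.023 2.134] turn 0.1003169954583611 caddy xy [ 86.6 -70. ] open 0.0854 F [ 0.1 -0.4  0.4] g 0.0
(-5, -70, 155) [[290. 194.]] [[667. 227.]]
(73, -70, 143) [[197.  98.]] [[699. 181.]]
(85, 9, 143) [[ 81. 180.]] [[603. 157.]]
(99, -70, 145) [[164.  65.]] [[708. 160.]]
(85, 35, 145) [[ 46. 212.]] [[570. 150.]]
```

View pics/hov2.png

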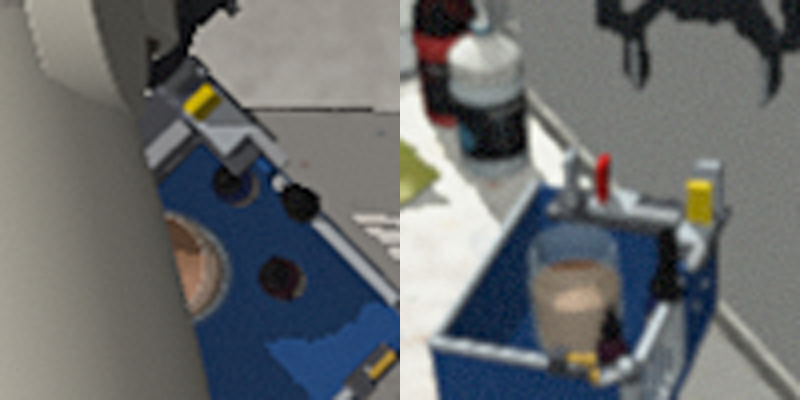

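Both tabs now sit at their home positions: yellow at crop (202,98), red at crop (603,157), both as predicted. The post top is near (667,228) in the side crop, also as predicted. Next I move over the post, descend and grip it.

>>> carry_out(targets="0.46 0 0 0 0 0.1 1;0.46 0 0 0 0 0 1;0.46 0 0 0 0 0 1;0.46 0 0 0 0 0 0.6;0.45 0.02 0 0 0 0 0.3;0 0 0.4 0 0 0 0.3;0 0 0.5 0 0 0 0.3;0 0 0.5 0 0 0 0.3")

```text
time: 11.63
ee_pos: [0.4483, 0.0309, 0.3173]
tcp_rot: [-179.9, 0.1, -135.1]
wrist_force: [-0.2, -0.0, 0.1]
opening: 0.0557
grasp_force: 0.0
```

>>> carry_out(targets="0 0 0.4 0 0 0 0.3;0 0 0.33 0 0 0 0.3;0 0 0 0 0 0 0;0 0 0 0 0 0 -0.2;0 0 0 0 0 0 -0.4;0 0 0 0 0 0 -0.5;0 0 0 0 0 0 -0.6;0 0 0 0 0 0 -0.65", newtons=40)

```text
time: 12.3
ee_pos: [0.4488, 0.0312, 0.2893]
tcp_rot: [-179.9, 0.1, -134.9]
wrist_force: [1.3, -0.5, 3.4]
opening: 0.0152
grasp_force: 18.2
```

>>> carry_out(targets="0 0 0 0 0 0 -0.8;0 0 0 0 0 0 -1;0 0 0 0 0 0 -1;0 0 0 0 0 0 -1;0 0 0 0 0 0 -1;0 0 0 0 0 0 -1;0 0 0 0 0 0 -1;0 0 0 0 0 0 -1")

```text
time: 12.97
ee_pos: [0.4488, 0.0312, 0.2893]
tcp_rot: [-179.9, 0.1, -134.9]
wrist_force: [0.7, -1.9, 6.4]
opening: 0.0151
grasp_force: 39.0
```

Run:
```python
from h import *
plan(*cad(-5,-70),.288,225.4)
```

```text
t 12.97 pos [0.4488 0.0312 0.2893] rpy [-1.7992e+02  8.0000e-02 -1.3491e+02] q [  4.   -9.6 -16.8  82.7  -0.  -41.1] 
units to go [ 0.006 -0.022  0.032] turn -0.05410936795498427 caddy xy [ -4.7 -69.1] open 0.0151 F [ 0.7 -1.9  6.4] g 39.0
```

>>> carry_out(targets="0.003 -0.125 0 0 0 0.5 -1;0.003 -0.125 0 0 0 0.5 -1;0.003 -0.125 0 0 0 0.5 -1;0.003 -0.125 0 0 0 0.5 -1;0.003 -0.125 0 0 0 0.5 -1;0.003 -0.125 0 0 0 0.5 -1;0.003 -0.125 0 0 0 0.5 -1;0.003 -0.125 0 0 0 0.5 -1")

```text
time: 13.63
ee_pos: [0.4711, -0.0019, 0.2893]
tcp_rot: [-180.0, 0.1, -158.0]
wrist_force: [2.3, 1.8, 5.8]
opening: 0.015
grasp_force: 39.0
```

```bash
cat >> h.py <<'E'
def gate():
    from workcell import monitor
    o=monitor.get_obs(); v=R(-A)@np.r_[o["ee_pos"][:2]-cad(-105,-70),0]*1000
    th=np.arctan2(-v[1],v[0]); F=R(-A+th)@o["wrist_force"]
    print("t",round(o["time"],2),"theta",th.round(3),"r",np.hypot(*v[:2]).round(1),"tool turn",np.radians((225.4-o["tcp_rot"][2]+180)%360-180).round(3),"F radial,tang,z",F.round(1),"z",o["ee_pos"][2].round(4),"open",round(o["opening"],4),"g",round(o["grasp_force"],1),"tq",o["torque"].round(2),"q",o["q"].round(0))
E
python3 -c "
from h import *
gate()"
```

```text
t 13.63 theta 0.392 r 100.0 tool turn 0.408 F radial,tang,z [2.8 0.8 5.8] z 0.2893 open 0.015 g 39.0 tq [ 0.29 -0.33  0.03] q [ -0.  -7. -14.  82.   0. -22.]
```

Tracking well, so I continue through the detent.

>>> carry_out(targets="0.003 -0.125 0 0 0 0.5 -1;0.003 -0.125 0 0 0 0.5 -1;0.003 -0.125 0 0 0 0.5 -1;0.003 -0.125 0 0 0 0.5 -1;0.003 -0.125 0 0 0 0.5 -1;0.003 -0.125 0 0 0 0.5 -1;0.003 -0.125 0 0 0 0.5 -1;0.003 -0.125 0 0 0 0.5 -1")

```text
time: 14.3
ee_pos: [0.4788, -0.0409, 0.2893]
tcp_rot: [180.0, 0.2, 179.1]
wrist_force: [4.4, 1.8, 4.5]
opening: 0.0149
grasp_force: 39.5
```

```bash
python3 -c "
from h import *
gate()"
```

```text
t 14.3 theta 0.793 r 99.8 tool turn 0.807 F radial,tang,z [4.4 1.8 4.5] z 0.2893 open 0.0149 g 39.5 tq [ 0.28 -0.77 -0.07] q [ -5.  -5. -13.  82.   0.  -4.]
```

>>> carry_out(targets="0.003 -0.125 0 0 0 0.5 -1;0.003 -0.125 0 0 0 0.5 -1;0.003 -0.125 0 0 0 0.5 -1;0.003 -0.125 0 0 0 0.5 -1;0.003 -0.125 0 0 0 0.5 -1;0.003 -0.125 0 0 0 0.5 -1;0.003 -0.125 0 0 0 0.5 -1;0.003 -0.125 0 0 0 0.5 -1")

```text
time: 14.97
ee_pos: [0.4704, -0.08, 0.2893]
tcp_rot: [179.9, 0.2, 156.2]
wrist_force: [5.2, 0.2, 4.5]
opening: 0.0151
grasp_force: 39.5
```

```bash
python3 -c "
from h import *
gate()"
```

```text
t 14.97 theta 1.197 r 99.5 tool turn 1.208 F radial,tang,z [4.6 2.3 4.5] z 0.2893 open 0.0151 g 39.5 tq [-0.05 -0.95 -0.15] q [-10.  -6. -13.  82.   0.  14.]
```

>>> carry_out(targets="0.003 -0.125 0 0 0 0.5 -1;0.003 -0.125 0 0 0 0.5 -1;0.003 -0.125 0 0 0 0.5 -1;0.003 -0.125 0 0 0 0.5 -1;0.003 -0.125 0 0 0 0.5 -1;0.003 -0.125 0 0 0 0.5 -1;0.003 -0.125 0 0 0 0.5 -1;0 0 0 0 0 0 -1")

```text
time: 15.63
ee_pos: [0.4508, -0.1093, 0.2893]
tcp_rot: [179.9, 0.2, 136.1]
wrist_force: [5.8, -1.5, 3.6]
opening: 0.0148
grasp_force: 39.5
```

>>> carry_out(targets="0 0 0 0 0 0 -1;0 0 0 0 0 0 -1;0 0 0 0 0 0 -1;0 0 0 0 0 0 -1;0 0 0 0 0 0 -1;0 0 0 0 0 0 -1;0 0 0 0 0 0 -1;0 0 0 0 0 0 -1")

```text
time: 16.3
ee_pos: [0.4512, -0.1089, 0.2893]
tcp_rot: [179.9, 0.2, 136.3]
wrist_force: [5.7, -1.1, 4.2]
opening: 0.0149
grasp_force: 39.6
```

Run:
```python
from h import *
gate()
from workcell import camera
import cv2
a=camera("top")[:,:,::-1];b=camera("side")[:,:,::-1]
f=lambda i,s:cv2.resize(i,None,fx=s,fy=s,interpolation=cv2.INTER_CUBIC)
cv2.imwrite("pics/end.png",np.hstack([f(a[130:330,205:465],1.5),f(b[130:330,230:490],1.5)]))
```

```text
t 16.3 theta 1.548 r 99.2 tool turn 1.555 F radial,tang,z [4.9 3.1 4.2] z 0.2893 open 0.0149 g 39.6 tq [-0.32 -0.92 -0.19] q [-14.  -8. -15.  82.  -0.  30.]
```

View pics/end.png

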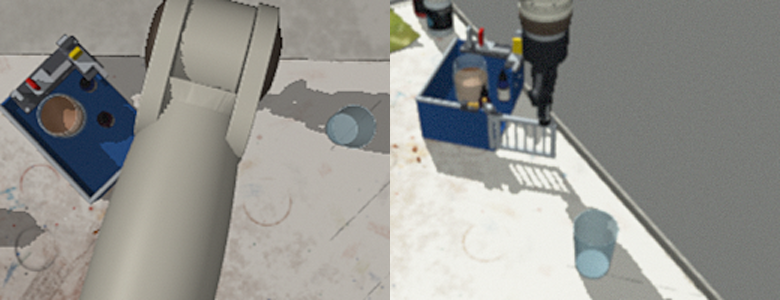

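The side view shows the gate standing square to its doorway, crop (495–555,135), with the gripper on the post at (545,110). The jar, both bottles and the beaker are standing where they were. I'm handing in the job.

```bash
python3 -c "
from workcell import bot
print(bot.job_done())"
```

```text
the job is handed in; nothing more can be done
None
```

I squeezed the red catch home, then the yellow, and swung the gate to about 1.55 rad; the job is handed in at 16.3 s with the gripper still holding the post, and the jar, bottles and beaker stand where they were.

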